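# Load the oil press: stack two press plates, feeling each one flat

## Robot

A 6-joint arm with a two-finger parallel gripper is mounted at the origin on the work surface. World frame = base frame: x ahead of the robot, y to its left, z up, the work surface at z = 0. Lengths are in m, angles in rad, forces in N, time in s.
With the tool pointing down it reaches from about 0.275 to 0.725 m from the base axis. Payload 5.6 kg.
Tool frame: the origin (TCP) lies on the centre line of the jaws, within the pads' length; the fingertips stand ahead of it and the grasp point (between the pads) lies 8 mm behind it (manip.nose_length is the z of the fingertips in the tool frame, in m); z points along the fingers, y is the line along which they close (so a half turn about z gives the same grasp; the last joint's range is limited). The gripper opens to 85 mm and grips with 20 to 120 N. Pads are 22 mm wide; open, the fingers measure 114 mm over their backs; the gripper's body (76 mm by 85 mm) begins 54 mm behind the grasp point. The pads swing forward as they close: fully open they stand 13 mm farther back than shut.
Start: joints at [0.285, 0.255, 0.108, 0, -1.424, -0.285], TCP at [0.55, 0, 0.242] pointing down, gripper open.
Joint ranges: [-2.95, 2.95], [-1.21, 1.97], [-1.09, 1.5], [-2.87, 1.71], [-2.94, -0.07], [-3.05, 3.05]. Speed limits (rad/s): [2.57, 2.57, 3.14, 3.14, 3.14, 3.14].

## Interface

Orientations are given as a rotation vector (axis times angle).
In Python, from bench import manip, viewer gives the robot as it stands.
- The arm moves only by the shell command python3 -m crank 'ROWS' [OPENING] [FORCE]. ROWS is JSON, a list of rows, each an object with "linear": the shift along the tool's x, y, z in m, a list of three; "spin": the turn about the tool's z in rad. A call has 1 to 5 rows; each row is the pose to reach, as a shift and turn from the pose commanded when the call began, along the tool's axes at that moment; what a row does not reach only later rows make up. A row lasts 1/8 s, in which the tool goes at most 62.5 mm and 10.7 degrees, less where a joint would pass 70% of its speed; a pose out of reach is approached as far as the arm can. A call with a gripper value outside its range is refused whole. OPENING is the closure in counts, from 0 (fully open) to 255 (shut), set as the call begins (- or left out, the last holds). The fingers move at their own pace and stop on an object; FORCE is the grip in N (left out, the last holds). Time passes only in rows, so rows that repeat a pose let the fingers close. It gives the time, the measured TCP pose, the force, the opening and the grip force at its end, in the units of the state.
- manip.get_state(): the state, without advancing time (a new reading comes with each control period).
- viewer.grab_frame(name): name is "scene" or "side" or "wrist"; returns the picture (384x512x3 uint8, blue, green, red); there is no depth.
- viewer.camera_model(name): a dict with "fx", "fy", "cx", "cy" (pixels), "R" (3x3) and "t" (3): a world point X has camera coordinates R X + t. Camera axes: x right, y down, z forward; pixel columns grow to the right and rows downward; lengths in m; the calibration is good to about 2 mm. A picture is of the moment at which its call begins: read the wrist's pose just before it. camera_model takes no time and is no camera call; for the wrist camera it gives the pose at the moment of the call.
- manip.job_done(): hands the job in; it is judged then, once.
Trained networks look in the newest picture that a camera, given by its name, has taken for a name from the list of things; names that differ only in an ending like _2 or _b are one class to them, and where a whole thing is asked for, a point or a joint stands for the part that bears it (a point fixed in the world has none). Each returns a list of dicts, best first, with "score" (0 to 1); they miss things now and then, are a little off and sometimes report something else, mostly with a low value. They report only what shows in the picture. A call takes as long as a camera call. They do not tell look-alikes from the thing itself.
- viewer.silhouettes(camera, label): "pixels" (384x512 bool, what is visible of it) and "position" ([column, row] as shares, 0 to 1, of the picture: columns of its width, rows of its height, amid what is visible of it).
- viewer.tip_of(camera, label): "position" ([column, row] as shares, 0 to 1, of the picture: columns of its width, rows of its height: a listed point, or the origin of a listed thing).
The state is a dict: "time_s": time; "joint_pos": joint angles; "qd": joint speeds; "joint_torque": joint torques, N m; "tool_pos": TCP position; "eef_rot": TCP orientation; "force": force on the tool from outside, world axes, zero at the start; "moment": the same for the moment, N m; "width": finger opening in m; "finger_force": force on a finger pad.
Only numpy, scipy, OpenCV 4.12 (cv2) and the standard library are available. Lean on these libraries where they do the work, as an engineer would, in place of code of your own. Each camera call takes 0.05 s, during which the arm holds its last target. There are 200 camera calls.

## Task

Load the bench press: lay the grooved aluminium drain plate squarely on the drawn-out carriage, let go, and press down firmly on its orange dot with the closed fingertips until its stud is in and it lies flat. Then lay the blue cap plate squarely on top of it, let go, and press that flat on its orange dot in the same way. Last, push the carriage by its black upright plate fully home under the ram, carrying the stack along, and move clear; leave the other things on the table where they are.

Things in the scene. Friction and masses are not known exactly. Their poses are not given: they have to be found in the camera images.
- drain: aluminium drain plate with dark grooves on top, 60 mm (its x) by 100 mm (its y) by 14 mm thick, about 0.24 kg; origin at the centre of its underside, z up. An orange stud of 12 mm diameter stands 6 mm out of the underside at y = +35 mm, under the orange dot. At the start the plate lies level on a draining stand, the stud hanging free
- cap: blue plastic cap plate, plain, same size, origin, stud and orange dot as the drain plate, about 0.15 kg; lies on the other draining stand
- drain_dot (a point): centre of the orange dot on the drain plate's top face, over the stud (35 mm from the plate's centre along its y); press here
- cap_dot (a point): centre of the orange dot on the cap plate's top face, over the stud; press here
- drain_stud (a joint): how far the drain plate's stud is pushed in, m: 0 = standing 6 mm out, 0.006 = flush with the underside. A tight fit, no spring: it takes 6 N to push it in and it stays where it is left. Laid down with the stud out, the plate rests about 4 degrees aslant; a press of about 10 to 15 N on the dot sends the stud home
- cap_stud (a joint): the same for the cap plate
- carriage_bed (a point): centre of the flat top of the steel carriage, on the surface where the drain plate goes, about 30 mm above the table; moves with the carriage. The bed is 90 mm (its x) by 120 mm (its y) between two dark lips, 5 mm high, at its y ends; plates lie with their long side along its y, either way round. The carriage slides along its own +y, into the press
- push_plate (a point): middle of the top edge of the black upright plate at the carriage's outer end (135 mm from the bed's centre along its -y): 60 mm wide (x), 14 mm thick (y), its top 75 mm and its lower edge about 20 mm above the table. Push its outer face along +y
- carriage (a joint): carriage travel, m: 0 = fully drawn out, 0.155 = fully home against its stop; slides with about 2.5 N of friction and stays where it is left
- press: green bench press; origin on the table under the bed's centre when the carriage is fully drawn out, its y along the slide. The green base is 16 mm thick. Two 28 mm steel columns stand at x = +-90 mm, y = 155 mm and carry a green crosshead (230 by 70 mm) 276 to 302 mm above the table, with black knobs to 332 mm; the ram, 60 mm across, hangs at x = 0, y = 155 mm down to 130 mm above the table. Fixed
- stand_a: wooden draining stand, 44 mm (x) by 110 mm (y) by 30 mm tall, narrower than the plate on it, fixed; origin under its centre
- stand_b: the other draining stand, alike
- oil_bottle: amber oil bottle, 60 mm across and 170 mm tall, standing; origin under its centre
- funnel: steel funnel standing mouth down, 80 mm across, 75 mm tall; origin under its centre
- hammer: hammer lying on the table; origin about its middle
- spanner: spanner lying on the table; origin about its middle
- bowl: steel bowl, 110 mm across, 50 mm tall; origin under its centre
- jar: glass jar with white lid, 70 mm across, 90 mm tall; origin under its centre
Things that resemble listed ones, but are neither listed nor needed, are in the scene too. What is meant by the cap is not red, and is the smaller of those in its own colour.

How it is judged:
By the outcome, as a careful person would: the job done as asked, in the order asked, and still so for the second after the job is handed in, with the robot touching nothing.
It also fails if it takes over 72 s, if anything falls off the work surface, if the arm or the gripper's body presses on something with over 40 N, if the wrist force passes 120 N, or if a joint passes its speed limit or range.

## Working session

There is one attempt and no reset: what is moved stays moved. The work goes in short steps, Python scripts to look and compute and a shell command to move; the robot and the scene stay as the last step left them, time stands still between calls to the robot, and variables do not carry over. Pictures are saved under pics/ and viewed, at most 12 in all, crops included, and the job is handed in when it is done.

```bash
ls; mkdir -p pics; python3 - <<'E'
from bench import manip, viewer
import cv2,numpy as np
s=manip.get_state();print(s['time_s'],s['tool_pos'],s['eef_rot'],s['width'],manip.nose_length)
a=viewer.grab_frame("scene");b=viewer.grab_frame("side")
cv2.imwrite('pics/a.png',a);cv2.imwrite('pics/b.png',b)
for c in("scene","side"):
  for l in("drain","cap","drain_dot","cap_dot","carriage_bed","push_plate","press"):
    print(c,l,[(round(d['score'],2),np.round(np.array(d['position'])*[512,384],1).tolist()) for d in viewer.tip_of(c,l)][:4])
E
```

```text
pics
0.0 [5.49536515e-01 6.17270994e-05 2.41405647e-01] [ 2.22042245e+00 -2.22052606e+00 -2.01435961e-03] 0.08563398962344448 0.011
scene drain [(0.87, [230.9, 183.2]), (0.26, [400.8, 214.1])]
scene cap [(0.77, [242.0, 168.9]), (0.59, [188.7, 213.3]), (0.58, [141.3, 244.4])]
scene drain_dot [(0.94, [240.7, 182.6])]
scene cap_dot [(0.96, [134.9, 249.5]), (0.6, [195.8, 218.9]), (0.54, [234.5, 161.7])]
scene carriage_bed [(0.67, [321.2, 216.8])]
scene push_plate [(0.65, [269.2, 197.3])]
scene press [(0.59, [317.1, 214.3]), (0.55, [311.7, 226.7]), (0.45, [194.8, 216.4])]
side drain [(0.93, [259.0, 237.7])]
side cap [(0.93, [311.6, 211.1]), (0.7, [229.4, 280.4]), (0.59, [353.0, 208.3]), (0.49, [143.7, 182.8])]
side drain_dot [(0.85, [244.8, 232.0])]
side cap_dot [(0.86, [235.8, 278.6]), (0.85, [355.5, 193.0]), (0.72, [305.9, 204.5])]
side carriage_bed [(0.88, [218.2, 183.8])]
side push_plate [(0.88, [244.2, 189.3])]
side press [(0.71, [216.4, 189.9])]
```

View pics/a.png

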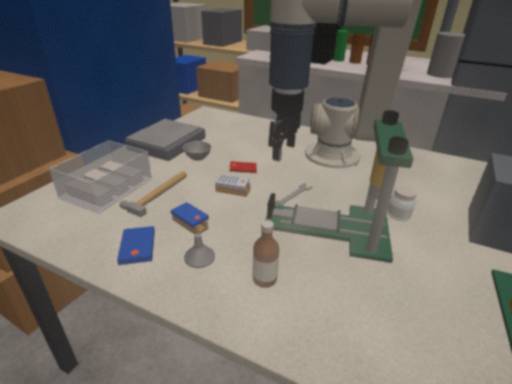

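View pics/b.png

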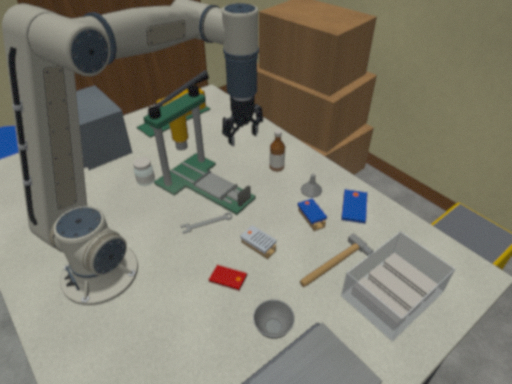

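The scene view shows the grooved drain plate on its stand at (232,184), dot to the right at (241,183). The blue cap on its stand is at (189,214), with its dot at (196,219). The larger blue look-alike lies at (136,245) and the red one at (243,167). The carriage is at (318,218) and the black plate at (270,205). In the side view the drain is at (259,239), the cap at (312,211) and the bed at (218,184).

```bash
cat > h.py <<'E'
from bench import manip, viewer
import cv2,numpy as np
from scipy.spatial.transform import Rotation as R
def cam(c): 
    m=viewer.camera_model(c);return {k:np.array(v) for k,v in m.items()}
def ray(m,p):
    d=m['R'].T@np.array([(p[0]-m['cx'])/m['fx'],(p[1]-m['cy'])/m['fy'],1.]); return -m['R'].T@m['t'],d/np.linalg.norm(d)
def tri(obs):  # list of (model,pixel)
    A=np.zeros((3,3));b=np.zeros(3);r=[]
    for m,p in obs:
        o,d=ray(m,p);P=np.eye(3)-np.outer(d,d);A+=P;b+=P@o;r.append((o,P))
    x=np.linalg.solve(A,b);return x,max(np.linalg.norm(P@(x-o)) for o,P in r)
def onz(m,p,z):
    o,d=ray(m,p);return o+d*(z-o[2])/d[2]
def px(m,X):
    c=m['R']@np.array(X)+m['t'];return np.array([m['fx']*c[0]/c[2]+m['cx'],m['fy']*c[1]/c[2]+m['cy']])
def toTool(dx): # world shift -> tool axes, measured
    s=manip.get_state();return R.from_rotvec(s['eef_rot']).inv().apply(dx)
E
python3 - <<'E'
from h import *
a,b=cam('scene'),cam('side')
for n,p,q in [("drain",(230.9,183.2),(259,237.7)),("ddot",(240.7,182.6),(244.8,232)),("cap",(188.7,213.3),(311.6,211.1)),("cdot",(195.8,218.9),(305.9,204.5)),("bed",(321.2,216.8),(218.2,183.8)),("push",(269.2,197.3),(244.2,189.3))]:
    print(n,*[np.round(v,3) for v in tri([(a,p),(b,q)])])
for n in("wrist",):
    m=cam(n);print(m); print(R.from_rotvec(manip.get_state()['eef_rot']).as_matrix().round(3))
E
```

```text
drain [ 0.443 -0.219  0.037] 0.002
ddot [ 0.424 -0.183  0.042] 0.01
cap [ 0.653 -0.239  0.04 ] 0.0
cdot [ 0.663 -0.205  0.039] 0.002
bed [0.492 0.096 0.033] 0.012
push [ 0.519 -0.045  0.079] 0.002
{'fx': array(333.78672752), 'fy': array(333.78672752), 'cx': array(255.44994486), 'cy': array(194.64832297), 'R': array([[-9.99999034e-01, -1.12355863e-03, -8.18109851e-04],
       [-1.32924889e-03,  9.45074568e-01,  3.26852099e-01],
       [ 4.05937318e-04,  3.26852870e-01, -9.45075149e-01]]), 't': array([ 0.55036318, -0.04302145,  0.38022586])}
[[-0. -1.  0.]
 [-1.  0.  0.]
 [-0. -0. -1.]]
```

```bash
cat >> h.py <<'E'
def look(labels,save=None,c='wrist'):
    m=cam(c);im=viewer.grab_frame(c);out={}
    if save: cv2.imwrite('pics/%s.png'%save,im)
    for l in labels:
        out[l]=[(round(d['score'],2),np.round(np.array(d['position'])*[512,384],1)) for d in viewer.tip_of(c,l)][:3]
        print(l,[(s,p.tolist()) for s,p in out[l]])
    return m,im,out
def st():
    s=manip.get_state();M=R.from_rotvec(s['eef_rot']).as_matrix()
    print('t',round(s['time_s'],2),'tcp',np.round(s['tool_pos'],4),'toolx ang',round(np.degrees(np.arctan2(M[1,0],M[0,0])),2),'tilt',np.round(M[:2,2],4),'F',np.round(s['force'],1),'w',round(s['width'],4),round(s['finger_force'],1) if np.isscalar(s['finger_force']) else s['finger_force'])
    return s,M
E
python3 - <<'E'
from h import *
m,im,o=look(["carriage_bed","push_plate"],"w0")
for l,z in(("carriage_bed",.03),("push_plate",.075)):
    for s,p in o[l]: print(l,onz(m,p,z).round(4))
E
python3 -m crank '[{"linear":[0.055,0.027,0.01],"spin":-0.16},{"linear":[0.11,0.054,0.02],"spin":-0.33},{"linear":[0.165,0.08,0.03],"spin":-0.49},{"linear":[0.22,0.107,0.03],"spin":-0.49},{"linear":[0.22,0.107,0.03],"spin":-0.49}]'
python3 - <<'E'
from h import *
st()
m,im,o=look(["drain","drain_dot"],"w1")
for l,z in(("drain",.03),("drain_dot",.044)):
    for s,p in o[l]: print(l,onz(m,p,z).round(4))
E
```

```text
carriage_bed [(0.87, [315.4, 245.0])]
push_plate [(0.98, [296.5, 127.3])]
carriage_bed [0.4813 0.0971 0.03  ]
push_plate [ 0.514  -0.0428  0.075 ]
time_s: 1.58
tool_pos: [0.4411, -0.223, 0.2125]
eef_rot: [2.689, -1.623, 0.0]
force: [-0.2, 0.3, -0.9]
width: 0.0854
finger_force: 0.0
t 1.57 tcp [ 0.4411 -0.223   0.2125] toolx ang -62.23 tilt [-0.0002 -0.0005] F [-0.2  0.3 -0.9] w 0.0854 0.0
drain [(0.57, [262.4, 180.1])]
drain_dot [(0.71, [249.8, 212.6])]
drain [ 0.4311 -0.2169  0.03  ]
drain_dot [ 0.4286 -0.1858  0.044 ]
```

View pics/w0.png

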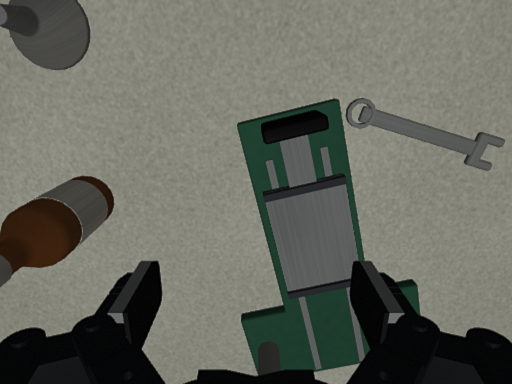

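View pics/w1.png

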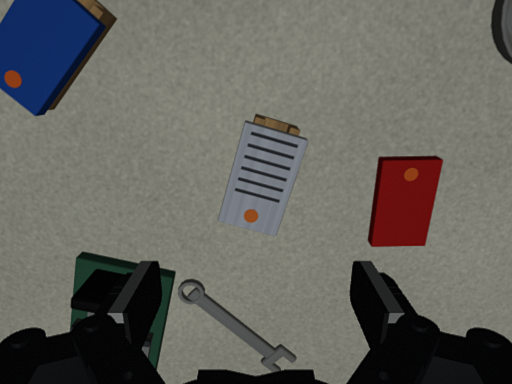

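The first picture shows the carriage between its lips, from (265,195) to (360,290), with the push plate at (295,127). The second shows the drain plate with corners at (248,121), (308,138), (276,235) and (219,221), and its dot at (250,215).

```bash
cat >> h.py <<'E'
from scipy.optimize import minimize
def fitbox(m,mask,x0,z,h=.014,sx=.06,sy=.10):
    def poly(v):
        c,s=np.cos(v[2]),np.sin(v[2])
        P=[px(m,[v[0]+ (a*sx/2)*s + (b*sy/2)*c, v[1]- (a*sx/2)*c+(b*sy/2)*s, zz]) for a in(-1,1) for b in(-1,1) for zz in(z,z+h)]
        return cv2.convexHull(np.float32(P))
    ys,xs=np.nonzero(mask);pts=cv2.convexHull(np.float32(np.c_[xs,ys])+0.0)
    def cost(v):
        q=np.zeros(mask.shape,np.uint8);cv2.fillConvexPoly(q,np.round(poly(v)*16).astype(int),255,cv2.LINE_AA,4)
        q=q/255.;return 1-np.minimum(q,mask).sum()/np.maximum(q,mask).sum()
    d=np.array([.006,.006,.06]);S=np.array([x0]+[np.array(x0)+d*e for e in np.eye(3)])
    r=minimize(cost,x0,method='Nelder-Mead',options=dict(initial_simplex=S,xatol=1e-4,fatol=1e-4))
    return r.x,1-r.fun
E
python3 - <<'E'
from h import *
a,b=cam('scene'),cam('side');m=cam('wrist')
x,e=tri([(m,(250.5,215)),(a,(240.7,182.6)),(b,(244.8,232))]);print('dot',x.round(4),e.round(4))
M=viewer.silhouettes('wrist','drain')
for d in M[:2]:
    k=d['pixels'];print(d['score'],k.sum())
    r=fitbox(m,k.astype(float),[.4375,-.2165,2.06],.03);print(r,'deg',np.degrees(r[0][2]))
# carriage from w0 picked pixels needs w0 camera: TCP at start; same model as first printed
m0=dict(fx=333.787,fy=333.787,cx=255.45,cy=194.648,R=np.array([[-9.99999034e-01,-1.12355863e-03,-8.18109851e-04],[-1.32924889e-03,9.45074568e-01,3.26852099e-01],[4.05937318e-04,3.26852870e-01,-9.45075149e-01]]),t=np.array([.55036318,-.04302145,.38022586]))
for p in[(264,193),(345,176),(288,297)]: print(onz(m0,p,.035).round(4))
print('push tri',tri([(m0,(296.5,127.3)),(a,(269.2,197.3)),(b,(244.2,189.3))]))
E
```

```text
dot [ 0.4262 -0.1813  0.0419] 0.0103
0.66 6583
(array([ 0.4354014 , -0.21491989,  1.78363823]), np.float64(0.9533068227839256)) deg 102.19494272079622
0.55 1482
(array([ 0.4375, -0.2165,  2.06  ]), np.float64(0.0)) deg 118.02930579694959
[0.5411 0.0323 0.035 ]
[0.456  0.0133 0.035 ]
[0.511  0.1643 0.035 ]
push tri (array([ 0.51715757, -0.04497219,  0.07885808]), np.float64(0.0031454117979408808))
```

```bash

python3 -m crank '[{"linear":[-0.005,0.001,0.05],"spin":0.14},{"linear":[-0.0098,0.0013,0.10],"spin":0.272},{"linear":[-0.0098,0.0013,0.155],"spin":0.272},{"linear":[-0.0098,0.0013,0.1765],"spin":0.272},{"linear":[-0.0098,0.0013,0.1765],"spin":0.272}]'
python3 -m crank '[{"linear":[0,0,0],"spin":0},{"linear":[0,0,0],"spin":0},{"linear":[0,0,0],"spin":0},{"linear":[0,0,0],"spin":0}]' 150 50
python3 - <<'E'
from h import *
st();print(manip.nose_length)
E
```

```text
time_s: 2.4
tool_pos: [0.4366, -0.2107, 0.0344]
eef_rot: [2.45, -1.963, -0.005]
force: [-1.2, -0.0, 0.9]
width: 0.0853
finger_force: 0.0
time_s: 2.9
tool_pos: [0.4381, -0.212, 0.0375]
eef_rot: [-2.45, 1.965, -0.004]
force: [-2.1, 1.0, 6.0]
width: 0.059
finger_force: 54.8
t 2.9 tcp [ 0.4381 -0.212   0.0375] toolx ang -77.48 tilt [ 0.0025 -0.0005] F [-2.1  1.   6. ] w 0.059 54.8
0.011
```

```bash

python3 -m crank '[{"linear":[0,0,-0.04],"spin":0},{"linear":[0,0,-0.09],"spin":0},{"linear":[-0.057,-0.022,-0.11],"spin":0},{"linear":[-0.114,-0.044,-0.11],"spin":0},{"linear":[-0.171,-0.066,-0.11],"spin":0}]'
python3 -m crank '[{"linear":[-0.057,-0.022,0],"spin":0},{"linear":[-0.100,-0.04,0],"spin":0},{"linear":[-0.115,-0.045,0],"spin":0},{"linear":[-0.115,-0.045,0],"spin":0},{"linear":[-0.115,-0.045,0],"spin":0}]'
python3 - <<'E'
from h import *
s,M=st()
m,im,o=look(["carriage_bed","push_plate","drain_dot","drain"],"w2")
for l,z in(("push_plate",.075),("carriage_bed",.03)):
    for sc,p in o[l]: print(l,onz(m,p,z).round(4))
for l in("drain_dot",):
    for sc,p in o[l]: q=onz(m,p,s['tool_pos'][2]+.008);print(l,q.round(4),(M.T@(q-s['tool_pos'])).round(4))
E
```

```text
time_s: 3.52
tool_pos: [0.4652, -0.0286, 0.1471]
eef_rot: [-2.447, 1.966, -0.002]
force: [1.4, -0.5, -3.1]
width: 0.0587
finger_force: 55.6
time_s: 4.15
tool_pos: [0.4836, 0.0904, 0.146]
eef_rot: [-2.449, 1.968, 0.0]
force: [0.3, 0.1, -2.2]
width: 0.0589
finger_force: 55.6
t 4.15 tcp [0.4836 0.0904 0.146 ] toolx ang -77.56 tilt [0. 0.] F [ 0.3  0.1 -2.2] w 0.0589 55.6
carriage_bed []
push_plate []
drain_dot [(0.76, [254.5, 334.4])]
drain []
drain_dot [0.4785 0.1173 0.154 ] [-0.0273 -0.0008 -0.008 ]
```

View pics/w2.png

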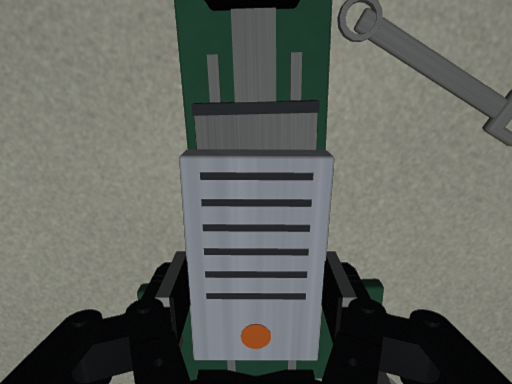

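The drain plate hangs level in the jaws: top-face edge at row 157, columns 182 to 332, far edge at row 360, dot at (255,336). The carriage's near lip runs from (193,103) to (319,100). I'll compute the offsets.

```bash
python3 - <<'E'
from h import *
s,M=st();m=cam('wrist');T=np.array(s['tool_pos'])
f=lambda p,z:(M.T@(onz(m,p,z)-T)*1000).round(1)[:2]
zt=T[2]+.0065
for p in[(182,157),(332,157),(193,360),(319,360),(255.5,336)]: print('plate',p,f(p,zt))
for p in[(193,103),(319,100)]: print('lip outer top',p,f(p,.035))
for p in[(194,114),(318.5,112)]: print('lip inner top',p,f(p,.035))
im=cv2.imread('pics/w2.png');g=cv2.GaussianBlur(cv2.cvtColor(im,cv2.COLOR_BGR2GRAY),(3,3),0)
L=cv2.createLineSegmentDetector().detect(g)[0][:,0]
for l in L:
    n=np.hypot(l[2]-l[0],l[3]-l[1])
    if n>35 and 150<l[0]<350 and max(l[1],l[3])<375: print(l.round(1).tolist(),round(np.degrees(np.arctan2(l[3]-l[1],l[2]-l[0])),1))
E
```

```text
t 4.4 tcp [0.4837 0.0905 0.1459] toolx ang -77.58 tilt [0.0001 0.    ] F [-0.4 -1.5 -2. ] w 0.0588 55.6
plate (182, 157) [ 55.  -28.5]
plate (332, 157) [55.1 28.7]
plate (193, 360) [-43.9 -30.2]
plate (319, 360) [-43.8  30. ]
plate (255.5, 336) [-29.6  -0.4]
lip outer top (193, 103) [ 67.3 -44.4]
lip outer top (319, 100) [69.4 43.9]
lip inner top (194, 114) [ 59.7 -44.2]
lip inner top (318.5, 112) [61.2 44. ]
[185.1999969482422, 239.5, 189.8000030517578, 304.3999938964844] 86.0
[320.8999938964844, 303.20001220703125, 324.0, 261.79998779296875] -85.7
[311.8999938964844, 179.89999389648438, 200.60000610351562, 179.3000030517578] -179.7
[306.8999938964844, 255.0, 203.10000610351562, 254.39999389648438] -179.7
[205.60000610351562, 270.79998779296875, 305.6000061035156, 271.1000061035156] 0.1
[331.70001220703125, 0.6000000238418579, 325.1000061035156, 149.39999389648438] 92.5
[304.3999938964844, 299.0, 205.60000610351562, 298.3999938964844] -179.7
[186.89999389648438, 148.1999969482422, 173.3000030517578, 0.5] -95.3
[199.39999389648438, 171.6999969482422, 311.8999938964844, 172.3000030517
[... 1448 characters left out ...]
9.0, 99.4000015258789] 86.5
[300.3999938964844, 98.0999984741211, 301.70001220703125, 53.099998474121094] -88.3
[198.10000610351562, 148.60000610351562, 314.3999938964844, 149.3000030517578] 0.3
[327.1000061035156, 258.5, 341.5, 295.0] 68.4
[169.3000030517578, 294.79998779296875, 183.8000030517578, 258.3999938964844] -68.4
[333.8999938964844, 169.3000030517578, 329.5, 221.89999389648438] 94.7
[181.0, 209.39999389648438, 178.5, 168.10000610351562] -93.5
[180.60000610351562, 159.39999389648438, 186.0, 238.1999969482422] 86.0
[327.8999938964844, 209.39999389648438, 331.29998779296875, 164.39999389648438] -85.7
[324.3999938964844, 248.10000610351562, 327.20001220703125, 213.10000610351562] -85.5
```

```bash

python3 -m crank '[{"linear":[-0.005,0.001,0.04],"spin":-0.02},{"linear":[-0.005,0.001,0.075],"spin":-0.02},{"linear":[-0.005,0.001,0.095],"spin":-0.02},{"linear":[-0.005,0.001,0.1005],"spin":-0.02},{"linear":[-0.005,0.001,0.1005],"spin":-0.02}]'
python3 -m crank '[{"linear":[0,0,0.002],"spin":0},{"linear":[0,0,0.002],"spin":0},{"linear":[0,0,0.002],"spin":0}]'
```

```text
time_s: 5.03
tool_pos: [0.4821, 0.0959, 0.0457]
eef_rot: [-2.469, 1.942, -0.001]
force: [0.6, 0.2, -2.1]
width: 0.0583
finger_force: 55.5
time_s: 5.4
tool_pos: [0.4819, 0.0961, 0.0437]
eef_rot: [-2.469, 1.941, -0.001]
force: [-0.1, -0.1, -2.4]
width: 0.0589
finger_force: 55.6
```

```bash

python3 -m crank '[{"linear":[0,0,0.001],"spin":0},{"linear":[0,0,0.002],"spin":0},{"linear":[0,0,0.002],"spin":0}]'
```

```text
time_s: 5.78
tool_pos: [0.482, 0.096, 0.0417]
eef_rot: [-2.469, 1.941, -0.001]
force: [-1.5, -0.4, 3.3]
width: 0.0588
finger_force: 56.3
```

```bash

python3 -m crank '[{"linear":[0,0,0],"spin":0},{"linear":[0,0,0],"spin":0},{"linear":[0,0,0],"spin":0},{"linear":[0,0,-0.02],"spin":0}]' 0
python3 -m crank '[{"linear":[0,0,-0.05],"spin":0},{"linear":[0,0,-0.09],"spin":0},{"linear":[0,0,-0.09],"spin":0},{"linear":[0,0,-0.09],"spin":0}]' 255
python3 - <<'E'
from h import *
s,M=st()
m,im,o=look(["drain_dot"],"w3");T=np.array(s['tool_pos'])
for sc,p in o["drain_dot"]: q=onz(m,p,.050);print(q.round(4),((M.T@(q-T))*1000).round(1))
for d in viewer.silhouettes('wrist','drain')[:1]:
    k=d['pixels'].astype(float);print(d['score'],k.sum());r=fitbox(m,k,[.482,.096,np.radians(103.6)],.032);print(r,np.degrees(r[0][2]))
E
```

```text
time_s: 6.28
tool_pos: [0.4805, 0.0955, 0.0601]
eef_rot: [2.467, -1.94, -0.003]
force: [1.2, 0.2, 0.1]
width: 0.0854
finger_force: 0.0
time_s: 6.78
tool_pos: [0.4812, 0.0959, 0.1506]
eef_rot: [2.469, -1.942, -0.001]
force: [0.7, 0.5, 0.2]
width: 0.0121
finger_force: 0.0
t 6.78 tcp [0.4812 0.0959 0.1506] toolx ang -76.38 tilt [-0.001   0.0001] F [0.7 0.5 0.2] w 0.0121 0.0
drain_dot [(0.91, [251.7, 230.9])]
[0.4782 0.1225 0.05  ] [-26.5  -3.4 100.7]
0.93 10467.0
(array([0.48364849, 0.09100274, 1.80304243]), np.float64(0.9645689912252957)) 103.30672153510513
```

View pics/w3.png

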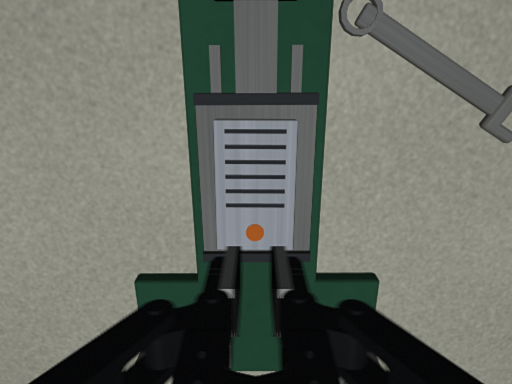

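The drain lies squarely between the lips: columns 214 to 298, rows 120 to 250, dot at (255,232), near lip at row 100 and far lip at row 253. Next I'll press the dot.

```bash

python3 -m crank '[{"linear":[-0.0285,-0.0005,0.03],"spin":0},{"linear":[-0.0285,-0.0005,0.065],"spin":0},{"linear":[-0.0285,-0.0005,0.082],"spin":0},{"linear":[-0.0285,-0.0005,0.086],"spin":0},{"linear":[-0.0285,-0.0005,0.086],"spin":0}]' 255
python3 -m crank '[{"linear":[0,0,0.002],"spin":0},{"linear":[0,0,0.004],"spin":0},{"linear":[0,0,0.006],"spin":0},{"linear":[0,0,0.008],"spin":0},{"linear":[0,0,0.008],"spin":0}]'
```

```text
time_s: 7.55
tool_pos: [0.4756, 0.1237, 0.0653]
eef_rot: [2.469, -1.942, 0.0]
force: [1.0, -0.4, 0.4]
width: 0.0
finger_force: 0.0
time_s: 8.18
tool_pos: [0.4756, 0.1242, 0.0575]
eef_rot: [-2.469, 1.941, -0.0]
force: [-1.6, 3.1, 2.4]
width: -0.0001
finger_force: 1.8
```

```bash

python3 -m crank '[{"linear":[0,0,0.001],"spin":0},{"linear":[0,0,0.002],"spin":0},{"linear":[0,0,0.003],"spin":0},{"linear":[0,0,0.003],"spin":0}]'
python3 -m crank '[{"linear":[0,0,0.001],"spin":0},{"linear":[0,0,0.002],"spin":0},{"linear":[0,0,0.003],"spin":0},{"linear":[0,0,0.003],"spin":0}]'
```

```text
time_s: 8.68
tool_pos: [0.4757, 0.1239, 0.0551]
eef_rot: [-2.469, 1.941, -0.001]
force: [-4.4, 2.2, 9.9]
width: 0.0002
finger_force: 5.3
time_s: 9.18
tool_pos: [0.4759, 0.1239, 0.0549]
eef_rot: [-2.47, 1.939, -0.003]
force: [-14.3, 2.3, 34.7]
width: -0.0004
finger_force: 17.4
```

```bash

python3 -m crank '[{"linear":[0,0,-0.045],"spin":0},{"linear":[0.03,0,-0.09],"spin":0},{"linear":[0.03,0,-0.1],"spin":0},{"linear":[0.03,0,-0.1],"spin":0}]' 255
python3 - <<'E'
from h import *
s,M=st();m,im,o=look(["drain_dot"],"w4")
for sc,p in o["drain_dot"]: print(onz(m,p,.044).round(4))
for d in viewer.silhouettes('wrist','drain')[:1]:
    k=d['pixels'].astype(float);r=fitbox(m,k,[.482,.092,np.radians(103.4)],.03);print(r,np.degrees(r[0][2]))
E
python3 -m crank '[{"linear":[0.054,-0.013,-0.02],"spin":0.17},{"linear":[0.110,-0.027,-0.04],"spin":0.34},{"linear":[0.165,-0.041,-0.05],"spin":0.51},{"linear":[0.220,-0.055,-0.05],"spin":0.51},{"linear":[0.275,-0.07,-0.05],"spin":0.51}]' 0
python3 - <<'E'
from h import *
s,M=st();d=M.T@(np.array([.655,-.237,.21])-s['tool_pos']);print(d.round(4))
E
```

```text
time_s: 9.68
tool_pos: [0.4824, 0.0944, 0.151]
eef_rot: [-2.469, 1.943, 0.0]
force: [-0.3, -0.4, -0.3]
width: -0.0003
finger_force: 0.0
t 9.68 tcp [0.4824 0.0944 0.151 ] toolx ang -76.41 tilt [-0.0002  0.0001] F [-0.3 -0.4 -0.3] w -0.0003 0.0
drain_dot [(0.88, [253.4, 230.7])]
[0.4776 0.1234 0.044 ]
(array([0.48380937, 0.09021284, 1.80239994]), np.float64(0.9494518266361406)) 103.2699096370682
time_s: 10.45
tool_pos: [0.6158, -0.1573, 0.1997]
eef_rot: [1.899, -2.5, -0.003]
force: [0.7, 1.4, -0.2]
width: 0.085
finger_force: 0.0
t 10.45 tcp [ 0.6158 -0.1573  0.1997] toolx ang -105.55 tilt [-0.0024  0.0002] F [ 0.7  1.4 -0.2] w 0.085 0.0
[ 0.0662 -0.0591 -0.0105]
```

View pics/w4.png

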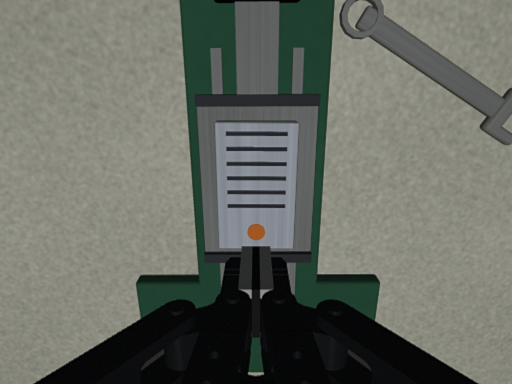

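The drain is flat: columns 215 to 298, rows 121 to 248, dot at (256,232), clear of both lips. On to the cap.

```bash

python3 -m crank '[{"linear":[0.04,-0.036,-0.007],"spin":0},{"linear":[0.066,-0.059,-0.01],"spin":0},{"linear":[0.066,-0.059,-0.01],"spin":0},{"linear":[0.066,-0.059,-0.01],"spin":0}]' 0
python3 - <<'E'
from h import *
s,M=st();m,im,o=look(["cap_dot","cap"],"w5")
for l,z in(("cap_dot",.044),("cap",.03)):
  for sc,p in o[l]: print(l,onz(m,p,z).round(4))
a,b=cam('scene'),cam('side')
D=[p for sc,p in o["cap_dot"]]
for p in D: print('tri',tri([(m,p),(a,(195.8,218.9)),(b,(305.9,204.5))]))
for d in viewer.silhouettes('wrist','cap')[:3]:
    k=d['pixels'].astype(float);print(d['score'],k.sum(),np.array(d['position'])*[512,384]);r=fitbox(m,k,[.655,-.238,np.radians(74)],.03);print(r,np.degrees(r[0][2]), 'shift tool',(M.T@(np.array([*r[0][:2],.036])-s['tool_pos'])).round(4))
E
```

```text
time_s: 10.95
tool_pos: [0.6542, -0.2349, 0.2096]
eef_rot: [1.899, -2.501, -0.003]
force: [0.7, 0.1, 0.1]
width: 0.0853
finger_force: 0.0
t 10.95 tcp [ 0.6542 -0.2349  0.2096] toolx ang -105.56 tilt [-0.0025  0.0007] F [0.7 0.1 0.1] w 0.0853 0.0
cap_dot [(0.78, [258.7, 207.9]), (0.67, [243.9, 382.4]), (0.66, [63.8, 188.1])]
cap [(0.73, [256.4, 173.3]), (0.67, [94.3, 146.1])]
cap_dot [ 0.6596 -0.2019  0.044 ]
cap_dot [0.7341 0.0047 0.044 ]
cap_dot [ 0.8298 -0.2699  0.044 ]
cap [ 0.6536 -0.2317  0.03  ]
cap [ 0.7931 -0.2979  0.03  ]
tri (array([ 0.66196424, -0.20333874,  0.03935402]), np.float64(0.0038107885924818234))
tri (array([ 0.68934143, -0.16110323,  0.08834509]), np.float64(0.08092501787178126))
tri (array([ 0.71063155, -0.22435262,  0.07329479]), np.float64(0.10043026042143537))
0.94 13141.0 [ 88.2176 143.3856]
(array([ 0.655     , -0.238     ,  1.29154365]), np.float64(0.0)) 74.0 shift tool [ 0.0028 -0.0021  0.1736]
0.68 6855.0 [256.     168.8064]
(array([ 0.65364537, -0.23459521,  1.31284909]), np.float64(0.9531178155355426)) 75.2207118518319 shift tool [-1.000e-04  2.000e-04  1.736e-01]
```

View pics/w5.png

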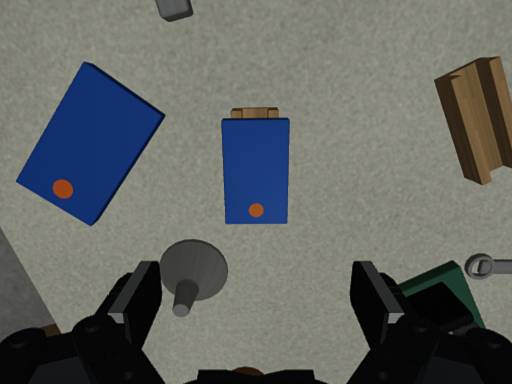

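The cap plate (222–289, 118–223) is square to the image, its dot at (256,210). The larger look-alike is to the left, and the funnel stands at about (193,270). I'll check finger clearance to the funnel.

```bash

python3 - <<'E'
from h import *
s,M=st();m=cam('wrist');f=lambda p,z:(M.T@(onz(m,p,z)-s['tool_pos'])*1000).round(0)[:2]
for p in[(193,240),(160,272),(227,270),(193,300),(215,248)]:print(p,f(p,0.003))
print('spout',f((181,310),.075), (onz(m,(181,310),.075)).round(3))
E
```

```text
t 11.15 tcp [ 0.6544 -0.2345  0.2115] toolx ang -105.5 tilt [0.     0.0001] F [-0.3  0.1  0.5] w 0.0853 0.0
(193, 240) [-89. -71.]
(160, 272) [-131. -112.]
(227, 270) [-128.  -33.]
(193, 300) [-170.  -75.]
(215, 248) [-99. -46.]
spout [-128.  -72.] [ 0.758 -0.131  0.075]
```

```bash

python3 -m crank '[{"linear":[0,0,0.055],"spin":-0.01},{"linear":[0,0,0.11],"spin":-0.01},{"linear":[0,0,0.158],"spin":-0.01},{"linear":[0,0,0.1755],"spin":-0.01},{"linear":[0,0,0.1755],"spin":-0.01}]' 0
python3 -m crank '[{"linear":[0,0,0],"spin":0},{"linear":[0,0,0],"spin":0},{"linear":[0,0,0],"spin":0},{"linear":[0,0,0],"spin":0}]' 150 50
python3 -m crank '[{"linear":[0,0,-0.02],"spin":0},{"linear":[0,0,-0.06],"spin":0},{"linear":[0,0,-0.11],"spin":0},{"linear":[0,0,-0.13],"spin":0},{"linear":[0,0,-0.13],"spin":0}]'
python3 - <<'E'
from h import *
s,M=st();d=M.T@(np.array([.482,.096,.166])-s['tool_pos']);print(d.round(4))
E
```

```text
time_s: 11.78
tool_pos: [0.6544, -0.2353, 0.0358]
eef_rot: [1.913, -2.491, -0.001]
force: [-0.5, 0.9, 0.6]
width: 0.0851
finger_force: 0.0
time_s: 12.28
tool_pos: [0.6561, -0.2359, 0.039]
eef_rot: [-1.911, 2.49, -0.006]
force: [-1.2, 0.6, 6.8]
width: 0.0587
finger_force: 56.1
time_s: 12.9
tool_pos: [0.6556, -0.2357, 0.1686]
eef_rot: [-1.91, 2.49, -0.006]
force: [-0.1, -0.3, -2.4]
width: 0.0586
finger_force: 55.3
t 12.9 tcp [ 0.6556 -0.2357  0.1686] toolx ang -105.02 tilt [ 0.0053 -0.0007] F [-0.1 -0.3 -2.4] w 0.0586 55.3
[-0.2754  0.2536  0.0014]
```

```bash

python3 -m crank '[{"linear":[-0.042,0.039,0],"spin":-0.17},{"linear":[-0.084,0.077,0],"spin":-0.34},{"linear":[-0.126,0.116,0],"spin":-0.494},{"linear":[-0.168,0.155,0],"spin":-0.494},{"linear":[-0.21,0.193,0],"spin":-0.494}]'
python3 - <<'E'
from h import *
s,M=st();d=M.T@(np.array([.483,.093,.166])-s['tool_pos']);print(d.round(4))
E
```

```text
time_s: 13.52
tool_pos: [0.5205, 0.0186, 0.1643]
eef_rot: [2.462, -1.949, -0.003]
force: [2.0, 0.5, -1.1]
width: 0.0585
finger_force: 55.2
t 13.53 tcp [0.5205 0.0186 0.1643] toolx ang -76.73 tilt [-0.0022  0.    ] F [ 2.   0.5 -1.1] w 0.0585 55.2
[-0.081   0.0194 -0.0016]
```

```bash

python3 -m crank '[{"linear":[-0.05,0.012,0],"spin":0},{"linear":[-0.081,0.0194,0],"spin":0},{"linear":[-0.081,0.0194,0],"spin":0},{"linear":[-0.081,0.0194,0],"spin":0}]'
python3 - <<'E'
from h import *
s,M=st();m,im,o=look(["cap_dot"],"w6");T=np.array(s['tool_pos'])
for sc,p in o["cap_dot"][:1]: print(((M.T@(onz(m,p,T[2]+.005)-T))*1000).round(1))
hsv=cv2.cvtColor(im,cv2.COLOR_BGR2HSV)
blue=cv2.inRange(hsv,(105,120,50),(130,255,255));n,lab,stt,ce=cv2.connectedComponentsWithStats(blue);i=1+stt[1:,4].argmax()
ys,xs=np.nonzero(lab==i)
print('blue box',stt[i].tolist())
f=lambda p,z:(M.T@(onz(m,p,z)-T)*1000).round(1)[:2]
for r in(stt[i][1]+12,stt[i][1]+60,stt[i][1]+stt[i][3]-8):
    c=xs[ys==r];print(r,c.min(),c.max()+1,f((c.min(),r),T[2]+.005),f((c.max()+1,r),T[2]+.005))
g=cv2.cvtColor(im,cv2.COLOR_BGR2GRAY);L=cv2.createLineSegmentDetector().detect(cv2.GaussianBlur(g,(3,3),0))[0][:,0]
for l in L:
    if np.hypot(l[2]-l[0],l[3]-l[1])>50 and 150<l[0]<350 and abs(l[1]-l[3])<12: print(l.round(1).tolist(),round(np.degrees(np.arctan((l[3]-l[1])/(l[2]-l[0]))),2),f(l[:2],.035),f(l[2:],.035),'atcap',f((l[:2]+l[2:])/2,T[2]+.005))
E
```

```text
time_s: 14.02
tool_pos: [0.4845, 0.0914, 0.1649]
eef_rot: [2.463, -1.948, -0.001]
force: [0.5, -0.6, -1.6]
width: 0.0582
finger_force: 55.2
t 14.03 tcp [0.4845 0.0914 0.1649] toolx ang -76.69 tilt [-0.0014 -0.0006] F [ 0.5 -0.6 -1.6] w 0.0582 55.2
cap_dot [(0.93, [257.3, 340.9])]
[-33.8   0.5  -5. ]
blue box [181, 162, 151, 205, 27188]
174 181 332 [ 47.9 -29.7] [48.  29.6]
222 184 328 [ 27.4 -30. ] [27.4 29.5]
359 195 318 [-44.7 -29.6] [-44.7  29.8]
[199.39999389648438, 367.79998779296875, 254.8000030517578, 374.29998779296875] 6.72 [-192.3  -56.9] [-200.8   -1. ] atcap [-52.3 -14.3]
[188.10000610351562, 161.1999969482422, 319.3999938964844, 161.10000610351562] -0.04 [ 21.  -54.5] [21.2 50.6] atcap [53.1 -1.2]
[229.39999389648438, 132.6999969482422, 285.6000061035156, 132.6999969482422] -0.02 [ 43.8 -20.9] [43.8 22.9] atcap [64.1  0.3]
[284.3999938964844, 136.89999389648438, 228.10000610351562, 137.0] -0.07 [40.5 22. ] [ 40.4 -22. ] atcap [62.5 -0.2]
[284.3999938964844, 151.60000610351562, 228.10000610351562, 151.5] 0.01 [28.9 22.3] [ 28.9 -22.3] atcap [56.9 -0.2]
[228.10000610351562, 147.10000610351562, 284.3999938964844, 147.1999969482422] 0.04 [ 32.4 -22.2] [32.4 22.2] atcap [58.6 -0.2]
[313.1000061035156, 366.1000061035156, 195.60000610351562, 365.79998779296875] 0.13 [-190.    57.8] [-189.8  -60.6] atcap [-49.   -0.9]
[296.8999938964844, 125.0, 218.10000610351562, 124.9000015258789] 0.07 [49.7 31.4] [ 49.8 -29.5] atcap [67.   0.3]
[315.6000061035156, 108.30000305175781, 200.60000610351562, 109.5999984741211] -0.63 [62.3 45.2] [ 61.2 -42.4] atcap [72.8  0.5]
[220.60000610351562, 121.30000305175781, 294.3999938964844, 121.30000305175781] 0.02 [ 52.5 -27.5] [52.5 29.4] atcap [68.3  0.2]
[328.1000061035156, 169.8000030517578, 183.10000610351562, 169.8000030517578] -0.0 [14.  58.1] [ 13.9 -59. ] atcap [49.6 -0.4]
```

View pics/w6.png

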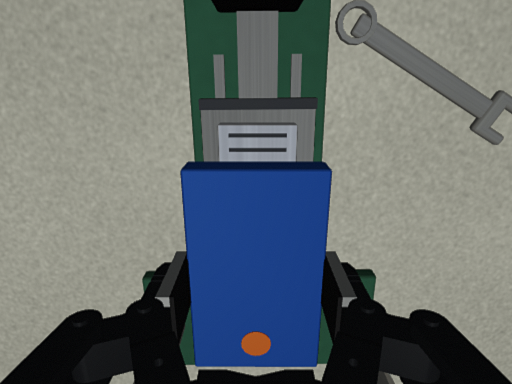

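The cap hangs square in the jaws (181–332, 169–366), dot at (256,343). The drain's near end is visible at rows 121 to 125, columns 218 to 297, parallel to the cap. I'll lower with a shift of about 1 mm.

```bash

python3 -m crank '[{"linear":[0.001,0.0008,0.04],"spin":0},{"linear":[0.001,0.0008,0.08],"spin":0},{"linear":[0.001,0.0008,0.099],"spin":0},{"linear":[0.001,0.0008,0.104],"spin":0},{"linear":[0.001,0.0008,0.104],"spin":0}]'
python3 -m crank '[{"linear":[0,0,0.001],"spin":0},{"linear":[0,0,0.002],"spin":0},{"linear":[0,0,0.002],"spin":0}]'
```

```text
time_s: 14.75
tool_pos: [0.4849, 0.0901, 0.0621]
eef_rot: [-2.463, 1.95, -0.001]
force: [0.2, -0.5, -0.7]
width: 0.0585
finger_force: 55.2
time_s: 15.12
tool_pos: [0.4846, 0.0906, 0.0601]
eef_rot: [-2.463, 1.949, -0.0]
force: [0.9, 0.6, -1.5]
width: 0.0582
finger_force: 55.2
```

```bash

python3 -m crank '[{"linear":[0,0,0.001],"spin":0},{"linear":[0,0,0.002],"spin":0},{"linear":[0,0,0.002],"spin":0}]'
```

```text
time_s: 15.5
tool_pos: [0.4846, 0.0905, 0.0582]
eef_rot: [-2.464, 1.949, -0.001]
force: [-1.8, -0.1, 4.0]
width: 0.0584
finger_force: 55.9
```

```bash

python3 -m crank '[{"linear":[0,0,0],"spin":0},{"linear":[0,0,0],"spin":0},{"linear":[0,0,0],"spin":0},{"linear":[0,0,-0.02],"spin":0}]' 0
python3 -m crank '[{"linear":[0,0,-0.05],"spin":0},{"linear":[0,0,-0.08],"spin":0},{"linear":[0,0,-0.08],"spin":0},{"linear":[0,0,-0.08],"spin":0}]' 255
python3 - <<'E'
from h import *
s,M=st();T=np.array(s['tool_pos'])
m,im,o=look(["cap_dot"],"w7")
for sc,p in o["cap_dot"][:1]: q=onz(m,p,.064);print(q.round(4),((M.T@(q-T))*1000).round(1))
hsv=cv2.cvtColor(im,cv2.COLOR_BGR2HSV);og=cv2.inRange(hsv,(3,150,100),(18,255,255));n,lab,stt,ce=cv2.connectedComponentsWithStats(og);print([(stt[i,4],ce[i].round(1),((M.T@(onz(m,ce[i],.064)-T))*1000).round(1)) for i in range(1,n) if stt[i,4]>60])
for d in viewer.silhouettes('wrist','cap')[:1]:
    k=d['pixels'].astype(float);r=fitbox(m,k,[.4838,.0902,np.radians(103.3)],.047);print(r,np.degrees(r[0][2]))
E
```

```text
time_s: 16.0
tool_pos: [0.4833, 0.09, 0.0766]
eef_rot: [2.461, -1.948, -0.003]
force: [0.2, 0.3, 0.2]
width: 0.0852
finger_force: 0.0
time_s: 16.5
tool_pos: [0.4839, 0.0904, 0.1571]
eef_rot: [2.463, -1.949, -0.001]
force: [0.6, -0.3, 0.1]
width: 0.0124
finger_force: 0.0
t 16.5 tcp [0.4839 0.0904 0.1571] toolx ang -76.72 tilt [-0.0012 -0.    ] F [ 0.6 -0.3  0.1] w 0.0124 0.0
cap_dot [(0.62, [255.5, 244.9])]
[0.4764 0.1241 0.064 ] [-34.5  -0.5  93.1]
[(np.int32(232), array([254.7, 243.6]), array([-33.3,  -1. ,  93.1]))]
(array([0.48484995, 0.09063704, 1.8030532 ]), np.float64(0.9083294293365047)) 103.30733872595741
```

View pics/w7.png

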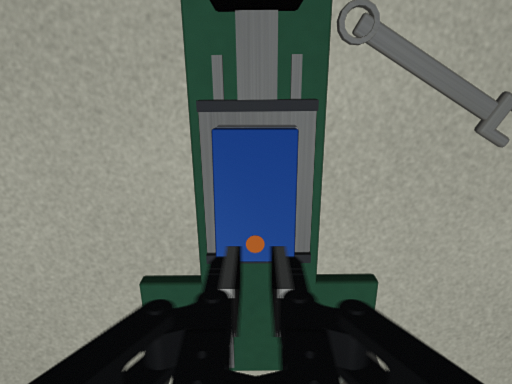

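The cap lies square on the drain: columns 212 to 298, rows 128 to 262, dot at (255,244). Press it.

```bash

python3 -m crank '[{"linear":[-0.034,-0.0005,0.03],"spin":0},{"linear":[-0.034,-0.0005,0.06],"spin":0},{"linear":[-0.034,-0.0005,0.076],"spin":0},{"linear":[-0.034,-0.0005,0.078],"spin":0},{"linear":[-0.034,-0.0005,0.078],"spin":0}]' 255
python3 -m crank '[{"linear":[0,0,0.002],"spin":0},{"linear":[0,0,0.004],"spin":0},{"linear":[0,0,0.006],"spin":0},{"linear":[0,0,0.008],"spin":0},{"linear":[0,0,0.010],"spin":0}]'
python3 -m crank '[{"linear":[0,0,0.001],"spin":0},{"linear":[0,0,0.002],"spin":0},{"linear":[0,0,0.003],"spin":0},{"linear":[0,0,0.003],"spin":0}]'
```

```text
time_s: 17.27
tool_pos: [0.4773, 0.1237, 0.08]
eef_rot: [2.464, -1.949, 0.0]
force: [-0.0, 0.2, 0.2]
width: -0.0
finger_force: 0.0
time_s: 17.9
tool_pos: [0.4775, 0.1246, 0.0705]
eef_rot: [-2.462, 1.948, 0.0]
force: [-2.2, 3.8, 5.3]
width: 0.0001
finger_force: 2.8
time_s: 18.4
tool_pos: [0.4774, 0.1247, 0.069]
eef_rot: [-2.462, 1.947, -0.001]
force: [-8.0, 3.6, 18.2]
width: 0.0003
finger_force: 8.9
```

```bash

python3 -m crank '[{"linear":[0,0,0.001],"spin":0},{"linear":[0,0,0.002],"spin":0},{"linear":[0,0,0.002],"spin":0}]'
python3 -m crank '[{"linear":[0,0,-0.04],"spin":0},{"linear":[0.034,0,-0.08],"spin":0},{"linear":[0.034,0,-0.09],"spin":0},{"linear":[0.034,0,-0.09],"spin":0}]' 255
python3 - <<'E'
from h import *
s,M=st();T=np.array(s['tool_pos'])
m,im,o=look(["cap_dot"],"w8")
hsv=cv2.cvtColor(im,cv2.COLOR_BGR2HSV);og=cv2.inRange(hsv,(3,150,100),(18,255,255));n,lab,stt,ce=cv2.connectedComponentsWithStats(og);print([(stt[i,4],ce[i].round(1),((M.T@(onz(m,ce[i],.058)-T))*1000).round(1)) for i in range(1,n) if stt[i,4]>60])
for d in viewer.silhouettes('wrist','cap')[:1]:
    k=d['pixels'].astype(float);r=fitbox(m,k,[.4838,.0902,np.radians(103.3)],.044);print(r,np.degrees(r[0][2]))
print((M.T@(np.array([.5273,-.0895,.048])-T)).round(4))
E
```

```text
time_s: 18.77
tool_pos: [0.4775, 0.1247, 0.0689]
eef_rot: [-2.462, 1.946, -0.002]
force: [-14.8, 3.5, 32.9]
width: 0.0003
finger_force: 16.6
time_s: 19.27
tool_pos: [0.485, 0.0908, 0.1549]
eef_rot: [-2.462, 1.95, -0.0]
force: [-0.0, 0.3, -0.3]
width: -0.0001
finger_force: 0.0
t 19.27 tcp [0.485  0.0908 0.1549] toolx ang -76.75 tilt [0.0007 0.0009] F [-0.   0.3 -0.3] w -0.0001 0.0
cap_dot [(0.87, [259.2, 240.6])]
[(np.int32(163), array([256.4, 240.7]), array([-32.9,   0.3,  96.9]))]
(array([0.4851179 , 0.09050751, 1.79999418]), np.float64(0.9306321736577768)) 103.13206969976277
[0.1853 0.0002 0.1068]
```

View pics/w8.png

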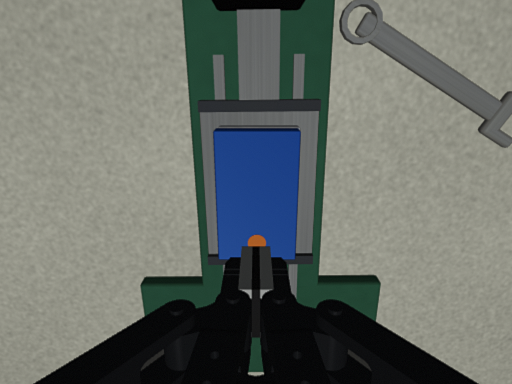

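The cap is flat on the drain: columns 214 to 299, rows 129 to 260, dot at (257,241). Now behind the push plate.

```bash

python3 -m crank '[{"linear":[0.06,0,0],"spin":0},{"linear":[0.12,0,0],"spin":0},{"linear":[0.175,0,0],"spin":0},{"linear":[0.188,0,0.0],"spin":0},{"linear":[0.188,0,0.04],"spin":0}]' 255
python3 -m crank '[{"linear":[0,0,0.04],"spin":0},{"linear":[0,0,0.067],"spin":0},{"linear":[0,0,0.067],"spin":0},{"linear":[0,0,0.067],"spin":0}]'
python3 -m crank '[{"linear":[-0.01,0,0],"spin":0},{"linear":[-0.02,0,0],"spin":0},{"linear":[-0.03,0,0],"spin":0},{"linear":[-0.04,0.0003,0],"spin":0},{"linear":[-0.05,0.0003,0],"spin":0}]'
```

```text
time_s: 20.05
tool_pos: [0.5302, -0.0931, 0.1158]
eef_rot: [-2.46, 1.949, -0.006]
force: [-0.0, 0.9, -1.8]
width: -0.0001
finger_force: 0.0
time_s: 20.55
tool_pos: [0.5288, -0.0919, 0.0486]
eef_rot: [-2.464, 1.948, -0.002]
force: [-0.2, 0.3, 1.0]
width: -0.0
finger_force: 0.0
time_s: 21.18
tool_pos: [0.5165, -0.0434, 0.0482]
eef_rot: [2.464, -1.949, 0.002]
force: [0.6, -3.1, 2.4]
width: -0.0001
finger_force: 1.6
```

```bash

python3 -m crank '[{"linear":[-0.012,0,0],"spin":0},{"linear":[-0.024,0,0],"spin":0},{"linear":[-0.036,0.0003,0],"spin":0},{"linear":[-0.048,0.0003,0],"spin":0},{"linear":[-0.06,0.0004,0],"spin":0}]'
python3 -m crank '[{"linear":[-0.012,0,0],"spin":0},{"linear":[-0.024,0,0],"spin":0},{"linear":[-0.036,0.0003,0],"spin":0},{"linear":[-0.046,0.0003,0],"spin":0},{"linear":[-0.056,0.0004,0],"spin":0}]'
python3 -m crank '[{"linear":[-0.004,0,0],"spin":0},{"linear":[-0.008,0,0],"spin":0},{"linear":[-0.012,0,0],"spin":0},{"linear":[-0.016,0,0],"spin":0},{"linear":[-0.016,0,0],"spin":0}]'
```

```text
time_s: 21.8
tool_pos: [0.502, 0.0154, 0.0478]
eef_rot: [-2.464, 1.949, -0.0]
force: [0.3, -4.0, 2.3]
width: -0.0003
finger_force: 1.6
time_s: 22.42
tool_pos: [0.4886, 0.0695, 0.0477]
eef_rot: [2.463, -1.949, -0.0]
force: [1.1, -3.2, 0.7]
width: 0.0001
finger_force: 1.6
time_s: 23.05
tool_pos: [0.4849, 0.085, 0.0475]
eef_rot: [-2.463, 1.949, 0.001]
force: [0.4, -0.6, -0.0]
width: 0.0001
finger_force: 0.0
```

```bash

python3 -m crank '[{"linear":[-0.003,0,0],"spin":0},{"linear":[-0.006,0,0],"spin":0},{"linear":[-0.009,0,0],"spin":0},{"linear":[-0.009,0,0],"spin":0}]'
python3 -m crank '[{"linear":[-0.002,0,0],"spin":0},{"linear":[-0.004,0,0],"spin":0},{"linear":[-0.005,0,0],"spin":0},{"linear":[-0.005,0,0],"spin":0}]'
```

```text
time_s: 23.55
tool_pos: [0.4835, 0.0905, 0.0477]
eef_rot: [2.461, -1.946, 0.005]
force: [6.7, -14.9, -3.2]
width: 0.0002
finger_force: 8.1
time_s: 24.05
tool_pos: [0.4834, 0.0906, 0.0478]
eef_rot: [2.457, -1.941, 0.013]
force: [17.9, -36.0, -6.8]
width: -0.0
finger_force: 19.6
```

Stopped hard against its stop at about 40 N. Backing off, then checking.

```bash

python3 -m crank '[{"linear":[0.02,0,0],"spin":0},{"linear":[0.06,0,-0.02],"spin":0},{"linear":[0.11,0,-0.07],"spin":0},{"linear":[0.15,0,-0.12],"spin":0},{"linear":[0.15,0,-0.12],"spin":0}]'
python3 - <<'E'
from h import *
s,M=st();T=np.array(s['tool_pos'])
m,im,o=look(["push_plate"],"w9")
for sc,p in o["push_plate"][:1]: q=onz(m,p,.075);print(q.round(4))
b=viewer.grab_frame('side');w=cv2.resize(b[60:230,110:280],None,fx=2.25,fy=2.25,interpolation=cv2.INTER_CUBIC)
cv2.imwrite('pics/f.png',np.hstack([cv2.resize(im,(400,383)),cv2.resize(w,(383,383))]))
E
```

```text
time_s: 24.68
tool_pos: [0.5189, -0.0492, 0.1716]
eef_rot: [-2.457, 1.949, -0.008]
force: [0.1, 1.0, -0.7]
width: -0.0
finger_force: 0.0
t 24.68 tcp [ 0.5189 -0.0492  0.1716] toolx ang -76.85 tilt [0.0075 0.0009] F [ 0.1  1.  -0.7] w -0.0 0.0
push_plate [(0.82, [263.7, 370.6])]
[0.4764 0.1052 0.075 ]
```

View pics/f.png

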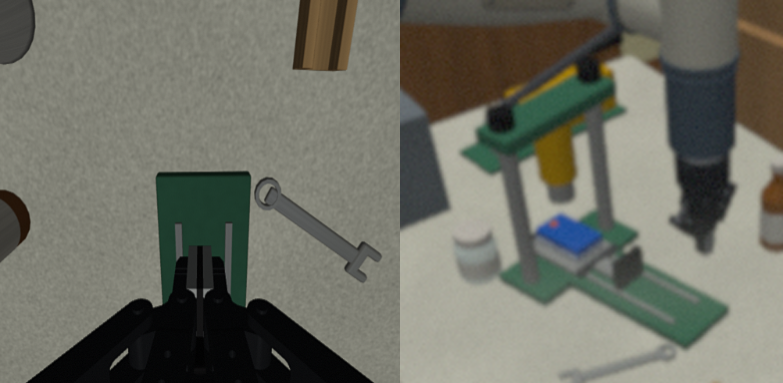

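The side crop shows the stack with the cap flat on the drain under the ram, the carriage home and the gripper clear. I'm handing the job in.

```bash
python3 -c "
from bench import manip
print(manip.job_done())"
```

```text
the job is handed in; nothing more can be done
None
```

The job is handed in at about 25 s of the 72 s allowed: drain plate and cap are stacked on the carriage and pressed flat, the carriage is pushed hard against its stop under the ram, and the arm is clear; no verdict was returned.

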